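# Move a snap-in speed sensor to the rebuilt gearbox tail housing

## Task

The speed sensor is still snapped into the old tail housing with the broken bolt ear. Pinch its two side tabs to free it, draw it out, and fit it in the empty port of the rebuilt tail housing, pushed fully home so that both hooks snap in. The plastic is brittle: squeeze and push gently, never pull while it is still hooked, and leave everything else on the bench where it is.

Things in the scene. Friction and masses are not known exactly. Their poses are not given: they have to be found in the camera images.
- sensor: Black plastic snap-in speed sensor, 97 mm long, 80 to 120 g, upright in its port. Origin: centre of the underside of its hard flange (36 x 14 x 3.5 mm in x, y, z). z up through the head; the two sprung tabs lie at +y and -y. Half a turn about z makes no difference. It breaks if pulled with over about 20 N while hooked, or pushed in with over about 45 N.
- pads (a point): Point on the sensor's axis midway between the two finger pads, 25 mm above the flange underside. Each pad is 10 mm high and 14 mm wide (x); they measure 40 mm over their outer faces when free, 34 mm when fully pinched. Between them the stem is 20 x 13 mm (x, y).
- plug_top (a point): Centre of the sensor's flat top (18 x 13 mm in x, y), 71 mm above the flange underside; it may be pressed down on with shut fingers. The bridge under it, 57 to 63 mm up, is 22 x 28 mm (x, y).
- nose_tip (a point): Foot of the nose, 26 mm below the flange: round, 18 mm across, last 5 mm tapering to 13. Its O-ring, 10 mm under the flange, drags about 5 N in the bore and bumps up to 12 N on entering. A springy seal, 2.5 mm thick, under the flange pushes back 10 N at first touch, 18 N when flat. To snap in, press until flat (20 to 25 N in all); it then springs back to hang on its hooks, flange 0.8 to 1.6 mm above the face.
- tab_a (a joint): Sprung leg at +y, 12 mm wide, hinged at the bridge 60 mm above the flange, hanging down. The hook at its foot (flat top 8 mm above the flange, ramp below) reaches 2.5 mm under the port's bracket. 0 when sprung out, 0.088 rad fully pressed, unhooked from 0.055. 5 N on the pad holds it in, up to 12 N while the seal loads the hook; over 30 N cracks it. A pinched sensor can slip in the fingers.
- tab_b (a joint): The same sprung leg at -y, same values.
- old_seat (a point): Centre of the port's mouth on top of the old tail housing, 146 mm above the bench; the sensor starts in it. The housing is a grey aluminium casting 215 mm long in wooden cradles, its round joint face 160 mm across with one of six bolt ears broken off. x along the casting to the joint face, 117 mm from here; y across; z up.
- new_seat (a point): The same point on the rebuilt tail housing: same casting, all six ears, empty port; either may be left or right. Port: boss 44 x 54 mm (x, y), bore 20 mm across, 30 mm deep. Hook brackets at +y and -y, 20 mm wide (x), 15.5 to 24.5 mm off centre, lip 9 to 13 mm above the face: fingers beside the tabs must stay above them. x along the casting, y across, z up.
- bearing: Loose ball bearing, 64 mm across, 18 mm high, lying between the housings. Origin: centre of its underside.
- gear: Loose steel gear, 69 mm across, 34 mm high, between the housings. Origin: centre of its underside.
- wrench: Loose wrench, 180 mm long, 8 mm high, right front. Origin: middle of its underside.
- screwdriver: Loose screwdriver, 200 mm long, 26 mm high, left front. Origin: middle of its underside.
- flange_hub: Loose steel drive flange, 90 mm across, 50 mm high, on the left. Origin: centre of its underside.
- spray_can: Loose spray can, 58 mm across, 170 mm high, on the right. Origin: centre of its underside.
Mind the look-alikes: they are no part of the job. What is shaped like the sensor but brown, orange or red is not meant.

How it is judged:
On the way, in this order (a step that is already met when the one before it is completed fails the run):
1. both tabs pinched in while the sensor is still home in the old housing (value of joint each of tab_a, tab_b above 0.055 rad and z of sensor in the frame of old_seat below 0.006 m), for 0.1 s.
2. sensor drawn clear of the old housing's port (z of sensor in the frame of old_seat above 0.03 m), for 0.1 s.
At the end, for the whole second after the job is handed in: The sensor stands at rest in the rebuilt housing's port: within 3 mm of its centre, flange within 2 mm of the face, upright within 0.06 rad, its tabs within 0.25 rad of the brackets' line and both sprung out (under 0.02 rad) under the brackets (horizontal distance between sensor and new_seat below 0.003 m and z of sensor in the frame of new_seat below 0.002 m and angle between sensor's own z axis and vertical below 0.06 rad and angle between the y axis of sensor and the y axis of new_seat, either way round below 0.25 rad and value of joint each of tab_a, tab_b below 0.02 rad and linear speed of sensor below 0.02 m/s); the robot touches nothing.
It fails at once if a tab squeezed with over 30 N (it cracks) (contact force between the fingers and tab_a above 30 N or contact force between the fingers and tab_b above 30 N).
It fails at once if the sensor forced in its port: over 65 N of contact in all, O-ring, seal and hooks included (about 20 N of pull while hooked, or 45 N of push) (contact force between sensor and old_housing above 65 N or contact force between sensor and new_housing above 65 N).
It fails at once if something else on the bench moved by over 20 mm (distance of any of bearing, gear, wrench, screwdriver, flange_hub, spray_can from where it was at the start of the episode above 0.02 m).
It also fails if it takes over 46 s, if anything falls off the work surface, if the arm or the gripper's body presses on something with over 40 N, if the wrist force passes 120 N, or if a joint passes its speed limit or range.

## Robot

A 6-joint arm with a two-finger parallel gripper is mounted at the origin on the work surface. World frame = base frame: x ahead of the robot, y to its left, z up, the work surface at z = 0. Lengths are in m, angles in rad, forces in N, time in s.
With the tool pointing down it reaches from about 0.25 to 0.775 m from the base axis. Payload 8.9 kg.
Tool frame: the origin (TCP) lies midway between the tips of the shut fingers; the grasp point (between the pads) lies 19 mm behind it; y points along the fingers, x is the direction in which the jaws open and shut, and the axes are right-handed (so a half turn about y gives the same grasp; the last joint's range is limited). The gripper opens to 85 mm and grips with 20 to 120 N. Pads are 22 mm wide; open, the fingers measure 114 mm over their backs; the gripper's body (76 mm by 85 mm) begins 54 mm behind the grasp point. The pads swing forward as they close: fully open they stand 13 mm farther back than shut.
Start: joints at [1.12, 0.291, -0.153, 1.127, 0, 1.431], TCP at [0.161, 0.5, 0.231] pointing down, gripper open.
Joint ranges: [-2.52, 2.52], [-0.91, 1.74], [-1.3, 1.37], [-1.96, 2.02], [-1.52, 1.47], [-3.14, 3.14]. Speed limits (rad/s): [2.22, 2.22, 2.79, 3.14, 3.14, 3.14].

## Interface

Orientations are given as a 3x3 rotation matrix whose columns are the frame's x, y, z axes.
In Python, from workcell import robot gives the robot as it stands.
- The arm moves only by the tool servo_tool, never from a script. Its argument "targets" is one flat list of numbers, 6 for each row, row after row: the shift along the tool's x, y, z in mm, then the turn, a rotation vector about the tool's x, y, z in rad. A call has 1 to 8 rows; each row is the pose to reach, as a shift and turn from the pose measured when the call began, along the tool's axes at that moment; what a row does not reach only later rows make up. A row lasts 1/8 s, in which the tool goes at most 62.5 mm and 10.7 degrees, less where a joint would pass 70% of its speed; a pose out of reach is approached as far as the arm can. A call with a gripper value outside its range is refused whole. "jaw" is the gripper's target within -1 to 1 (fully open at 1, half-way at 0, shut at -1), set as the call begins (left out, the last holds). The fingers move at their own pace and stop on an object; "force" is the grip in N (left out, the last holds). Time passes only in rows, so rows that repeat a pose let the fingers close. It gives the time, the measured TCP pose, the force and the opening at its end, in the units of the state.
- robot.observe(): the state, without advancing time (a new reading comes with each control period).
- robot.read_camera(name): name is "scene" or "top" or "wrist"; returns the picture (480x640x3 uint8, blue, green, red); there is no depth.
- robot.camera_params(name): a dict with "K" (3x3 intrinsics, pixels), "D" ([k1, k2, p1, p2, k3] as OpenCV has them; the pictures are not rectified), "R" (3x3) and "t" (3): a world point X has camera coordinates R X + t. Camera axes: x right, y down, z forward; pixel columns grow to the right and rows downward; lengths in m; the calibration is good to about 2 mm. A picture is of the moment at which its call begins: read the wrist's pose just before it. camera_params takes no time and is no camera call; for the wrist camera it gives the pose at the moment of the call.
- robot.hand_in(): hands the job in, once; it reports no verdict.
The state is a dict: "clock": time; "qpos": joint angles; "qvel": joint speeds; "tau": joint torques, N m; "ee_pos": TCP position; "ee_rot": TCP orientation; "contact_force": force on the tool from outside, world axes, zero at the start; "wrist_torque": the same for the moment, N m; "finger_gap": finger opening in m.
Only numpy, scipy, OpenCV 4.12 (cv2) and the standard library are available. Lean on these libraries where they do the work, as an engineer would, in place of code of your own. Each camera call takes 0.05 s, during which the arm holds its last target.

## Working session

There is one attempt and no reset: what is moved stays moved. The work goes in short steps, Python scripts to look and compute and a tool call to move; the robot and the scene stay as the last step left them, time stands still between calls to the robot, and variables do not carry over. Pictures are saved under pics/ and viewed, and the job is handed in when it is done.

Besides the shell and the picture viewer there is one more tool, called after "Emit:" by a JSON object that holds its "api" and its "payload", one argument or row to a line. servo_tool: Moves the arm, as the interface text tells. Its arguments: {"type":"object","properties":{"targets":{"type":"array","items":{"type":"number"}},"jaw":{"type":"number"},"force":{"type":"number"}},"required":["targets"]}

```bash
ls; mkdir -p pics; python3 - <<'E'
from workcell import robot
import cv2
o=robot.observe()
for k,v in o.items(): print(k,v)
for n in ["scene","top"]:
    cv2.imwrite(f"pics/{n}0.png",robot.read_camera(n)); p=robot.camera_params(n); print(n,p)
E
```

```text
pics
clock 0.0
qpos [ 1.11969448e+00  2.91232193e-01 -1.54090241e-01  1.12669590e+00
 -3.42757709e-06  1.43151003e+00]
qvel [-0.0021577   0.00147161  0.00075409  0.00019493 -0.00013102 -0.0008111 ]
tau [-1.02593523e-03 -5.37142432e+01  3.31376660e+01  1.56828639e-02
 -2.94199235e-04  1.68394195e-05]
ee_pos [0.16087142 0.49931001 0.23077075]
ee_rot [[ 3.06786819e-01 -5.29657164e-04 -9.51778108e-01]
 [ 9.51777486e-01 -1.10125823e-03  3.06787231e-01]
 [-1.21064552e-03 -9.99999253e-01  1.66264256e-04]]
contact_force [-0.44141191  0.03663126 -0.40977404]
wrist_torque [ 0.02985297  0.04074572 -0.03608048]
finger_gap 0.08561872998370945
scene {'K': array([[617.17706483,   0.        , 316.97577358],
       [  0.        , 617.17706483, 235.67059203],
       [  0.        ,   0.        ,   1.        ]]), 'D': array([-0.03004942,  0.        ,  0.        ,  0.        ,  0.        ]), 'R': array([[ 0.20839691,  0.97800483,  0.0087912 ],
       [ 0.52848224, -0.10503851, -0.84242117],
       [-0.82296856,  0.18020397, -0.53874789]]), 't': array([-0.11604754, -0.1649643 ,  1.86435997])}
top {'K': array([[494.54537267,   0.        , 317.85179491],
       [  0.        , 494.54537267, 235.39306957],
       [  0.        ,   0.        ,   1.        ]]), 'D': array([-0.05847714,  0.        ,  0.        ,  0.        ,  0.        ]), 'R': array([[-0.02728877, -0.99962392, -0.00270849],
       [-0.98862395,  0.0273892 , -0.14789357],
       [ 0.14791214, -0.00135815, -0.98899957]]), 't': array([0.02140956, 0.51773142, 1.2151901 ])}
```

View pics/scene0.png

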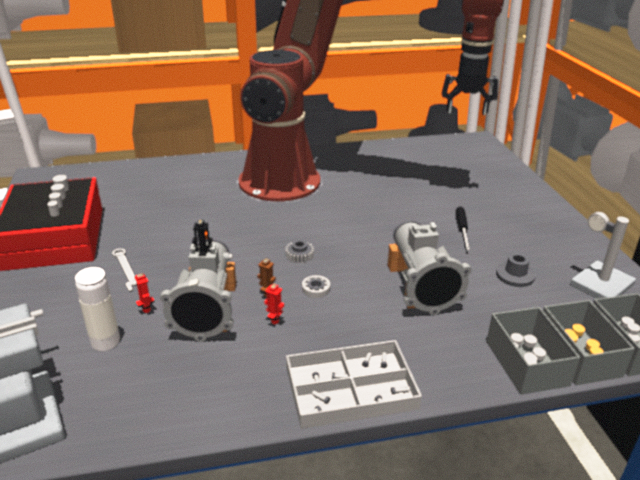

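View pics/top0.png

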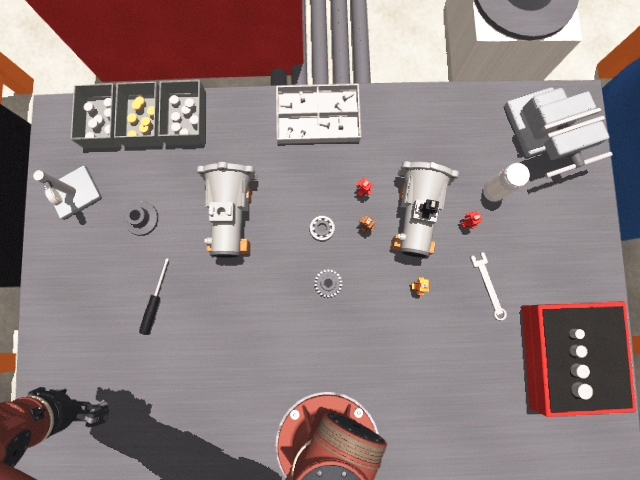

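The black sensor is in the right housing (top view 428,208). The empty port is in the left housing (221,211). The look-alikes are red at (364,187) and (471,219), and orange/brown at (367,223) and (420,287). I'll confirm this in enlarged crops.

```bash
cat > h.py <<'E'
import numpy as np, cv2
from workcell import robot
def ray(p,uv):
    q=cv2.undistortPoints(np.array([[uv]],float),p['K'],np.array(p['D']))[0,0]
    d=p['R'].T@np.array([q[0],q[1],1.]); c=-p['R'].T@p['t']; return c,d
def onz(p,uv,z):
    c,d=ray(p,uv); return c+d*(z-c[2])/d[2]
def proj(p,X):
    X=np.atleast_2d(X).astype(float)
    return cv2.projectPoints(X,cv2.Rodrigues(p['R'])[0],np.array(p['t']),p['K'],np.array(p['D']))[0][:,0]
E
python3 - <<'E'
from h import *
t=cv2.imread('pics/top0.png'); s=cv2.imread('pics/scene0.png')
a=cv2.resize(t[150:270,380:470],None,fx=4.4,fy=4.4,interpolation=2)
b=cv2.resize(t[150:270,185:275],None,fx=4.4,fy=4.4,interpolation=2)
cv2.imwrite('pics/topcrop.png',np.hstack([a,b]))
a=cv2.resize(s[210:350,150:250],None,fx=4,fy=4,interpolation=2)
b=cv2.resize(s[210:350,380:480],None,fx=4,fy=4,interpolation=2)
cv2.imwrite('pics/scenecrop.png',np.hstack([a,b]))
E
```

```text
(no output)
```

View pics/topcrop.png

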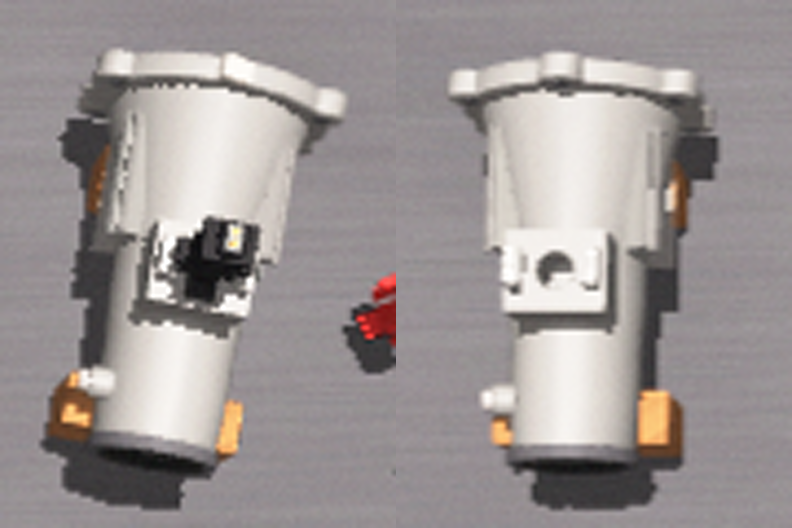

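View pics/scenecrop.png

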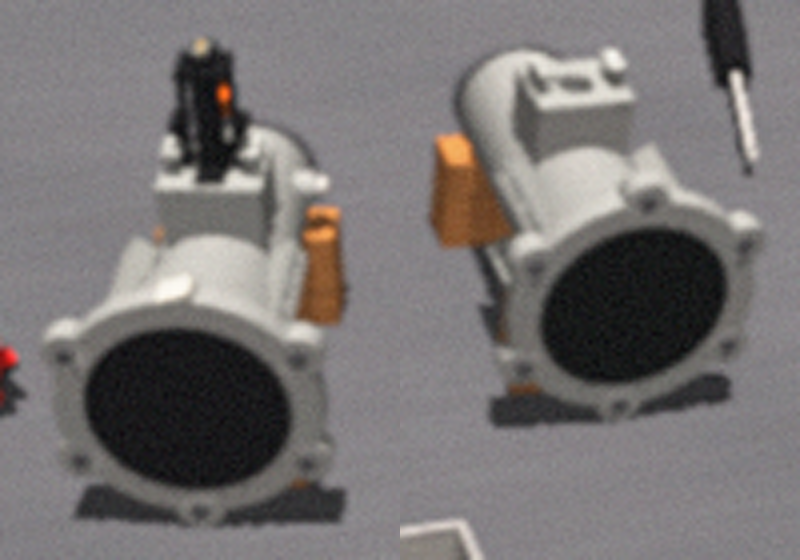

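The right housing has its top bolt ear broken off and holds the black sensor, so it is the old one. The left housing has all its ears and an empty port. Next are rough positions.

```bash
python3 - <<'E'
from h import *
p=robot.camera_params('top'); s=robot.camera_params('scene')
f=lambda u,v,ox:(ox+u/4.4-0.4,150+v/4.4-0.4)
print('new bore',onz(p,f(158,267,185),.146))
# boss corners new (crop right, minus396)
for c in [(104,229),(212,231),(212,313),(106,313)]: print(onz(p,f(*c,185),.146))
print('sensor top',onz(p,f(232,240,380),.218))
for c in [(158,220),(148,300),(242,320)]: print('old corner',onz(p,f(*c,380),.146))
g=lambda u,v,ox:(ox+u/4-.4,210+v/4-.4)
print('scene: new bore',onz(s,g(175,83,380),.146),'sensor top',onz(s,g(200,50,150),.218))
w=robot.camera_params('wrist');print(w); o=robot.observe()
R=o['ee_rot'];C=-w['R'].T@w['t'];print('cam in tool',R.T@(C-o['ee_pos']),'axes',R.T@w['R'].T)
E
```

```text
new bore [0.56775215 0.23339656 0.146     ]
[0.58927539 0.26242783 0.146     ]
[0.5864775 0.2045552 0.146    ]
[0.54207321 0.2045921  0.146     ]
[0.54368128 0.26104796 0.146     ]
sensor top [ 0.55364718 -0.24564727  0.218     ]
old corner [ 0.580564   -0.22397463  0.146     ]
old corner [ 0.53739824 -0.21615031  0.146     ]
old corner [ 0.52529559 -0.26553642  0.146     ]
scene: new bore [0.56954372 0.23578305 0.146     ] sensor top [ 0.55932004 -0.24438024  0.218     ]
{'K': array([[391.04310551,   0.        , 313.36626885],
       [  0.        , 391.04310551, 236.61065485],
       [  0.        ,   0.        ,   1.        ]]), 'D': array([0.01021305, 0.        , 0.        , 0.        , 0.        ]), 'R': array([[ 0.30732345,  0.95160419, -0.00132531],
       [ 0.91153395, -0.29398218,  0.28754189],
       [ 0.27323645, -0.08957643, -0.95776715]]), 't': array([-0.52371291, -0.03645789,  0.38040624])}
cam in tool [-0.00052293 -0.14332147  0.07411879] axes [[ 9.99999812e-01 -5.13469206e-04 -3.36093560e-04]
 [ 1.74165345e-04 -2.87689114e-01  9.57723835e-01]
 [-5.88452156e-04 -9.57723713e-01 -2.87688970e-01]]
```

Emit:
{"api": "servo_tool", "payload": {
  "targets": [-16,-30,-58,0,0,0,-32,-70,-117,0,0,0,-48,-70,-176,0,0,0,-65,-70,-235,0,0,0,-81,-70,-293,0,0,0,-97,-70,-352,0,0,0,-113,-70,-410,0,0,0,-129,-70,-469,0,0,0],
  "jaw": 1
}}

```text
clock: 1.1
ee_pos: [0.5665, 0.233, 0.3006]
ee_rot: [[0.307, -0.001, -0.952], [0.952, -0.001, 0.307], [-0.001, -1.0, 0.001]]
contact_force: [0.2, 0.6, 0.8]
finger_gap: 0.085
```

Emit:
{"api": "servo_tool", "payload": {
  "targets": [0,0,0,0,0,0,0,0,0,0,0,0]
}}

```text
clock: 1.35
ee_pos: [0.5661, 0.2329, 0.3]
ee_rot: [[0.308, -0.002, -0.952], [0.952, -0.001, 0.308], [-0.002, -1.0, 0.002]]
contact_force: [-0.5, 0.1, -0.0]
finger_gap: 0.0852
```

```bash
cat >> h.py <<'E'
import pickle
def shot(name,crop=None):
    o=robot.observe(); w=robot.camera_params('wrist'); im=robot.read_camera('wrist')
    cv2.imwrite(f'pics/{name}.png',im); pickle.dump((o,w),open(f'{name}.pkl','wb'))
    return o,w,im
E
python3 - <<'E'
from h import *
o,w,im=shot('w1'); print(o['clock'],o['ee_pos'],abs(o['qvel']).max(),o['contact_force'])
E
```

```text
1.35 [0.56612846 0.23286475 0.2999665 ] 0.028254312642786834 [-0.46973259  0.05496744 -0.01481476]
```

View pics/w1.png

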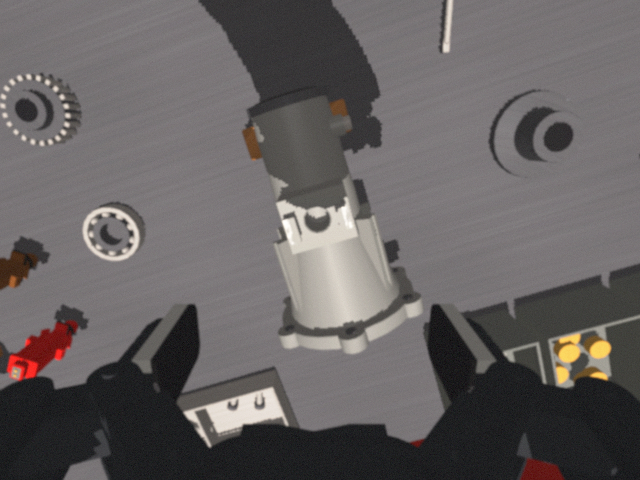

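The port shows at about (317,218), and the joint face is at the bottom. I'll enlarge it.

```bash
python3 - <<'E'
from h import *
im=cv2.imread('pics/w1.png'); cv2.imwrite('pics/w1c.png',cv2.resize(im[170:270,250:390],None,fx=5.5,fy=5.5,interpolation=2))
E
```

```text
(no output)
```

View pics/w1c.png

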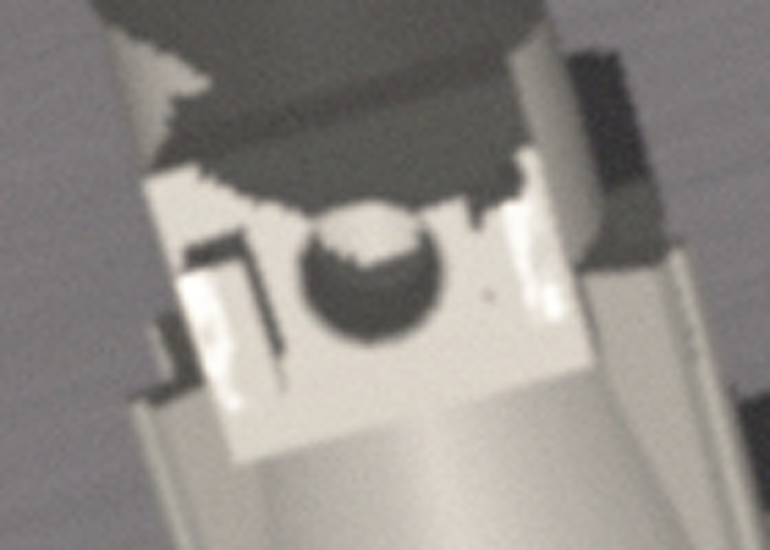

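```bash
python3 - <<'E'
from h import *
o,w=pickle.load(open('w1.pkl','rb'))
f=lambda u,v:(250+(u+.5)/5.5-.5,170+(v+.5)/5.5-.5)
print('bore',onz(w,f(371,271),.146))
P=[onz(w,f(*c),.146) for c in [(236,464),(594,363),(143,180)]]
for q in P: print(q)
d=P[0]-P[1]; print(np.linalg.norm(d),'y yaw',np.arctan2(-d[0],d[1])); d=P[0]-P[2]; print(np.linalg.norm(d),np.arctan2(d[1],d[0]))
print('bore w',np.linalg.norm(onz(w,f(300,271),.146)-onz(w,f(442,271),.146)))
E
```

```text
bore [0.5670887  0.23463395 0.146     ]
[0.58868499 0.2069666  0.146     ]
[0.58998125 0.26104386 0.146     ]
[0.54467854 0.20815221 0.146     ]
0.05409279877319945 y yaw 3.1176267015221866
0.044022416742449555 -0.02693536172334114
bore w 0.02021634923231519
```

Emit:
{"api": "servo_tool", "payload": {
  "targets": [-57,-10,-17,0,-0.05,0,-115,-20,-35,0,-0.1,0,-172,-20,-52,0,-0.1,0,-229,-20,-69,0,-0.1,0,-286,-20,-86,0,-0.1,0,-344,-20,-104,0,-0.1,0,-401,-20,-121,0,-0.1,0,-458,-20,-138,0,-0.1,0]
}}

```text
clock: 2.4
ee_pos: [0.5565, -0.2449, 0.3215]
ee_rot: [[0.208, -0.001, -0.978], [0.978, -0.001, 0.208], [-0.001, -1.0, 0.001]]
contact_force: [0.2, 0.3, 0.8]
finger_gap: 0.0855
```

Emit:
{"api": "servo_tool", "payload": {
  "targets": [0,0,0,0,0,0,0,0,0,0,0,0]
}}

```text
clock: 2.65
ee_pos: [0.5564, -0.2435, 0.3218]
ee_rot: [[0.207, -0.001, -0.978], [0.978, -0.001, 0.207], [-0.001, -1.0, 0.001]]
contact_force: [0.5, 0.9, -0.0]
finger_gap: 0.0852
```

```bash
python3 - <<'E'
from h import *
o,w,im=shot('w2'); print(o['clock'],o['ee_pos'],o['ee_rot'],abs(o['qvel']).max())
print(proj(w,[[.556,-.245,.146],[.556,-.245,.218]]))
E
```

```text
2.65 [ 0.55640831 -0.24348034  0.32179639] [[ 2.06929689e-01 -9.77906221e-04 -9.78355328e-01]
 [ 9.78355485e-01 -6.16413988e-04  2.06930338e-01]
 [-8.05430375e-04 -9.99999332e-01  8.29185560e-04]] 0.02210664343866184
[[312.29515381 211.81241189]
 [311.91064553 236.49537959]]
```

View pics/w2.png

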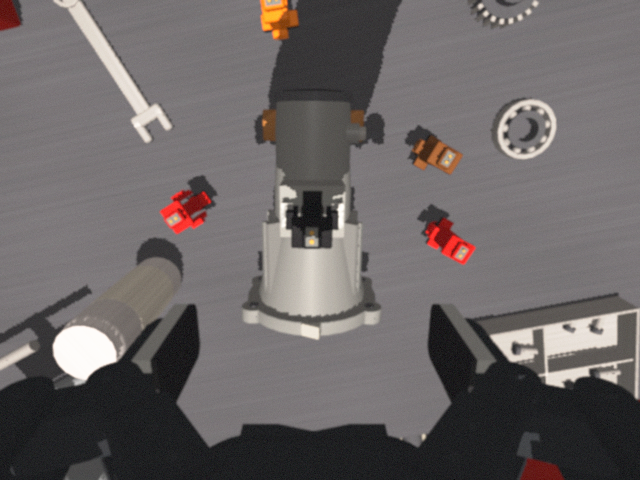

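```bash
python3 - <<'E'
from h import *
im=cv2.imread('pics/w2.png'); cv2.imwrite('pics/w2c.png',cv2.resize(im[170:260,250:380],None,fx=6,fy=6,interpolation=2))
E
```

```text
(no output)
```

View pics/w2c.png

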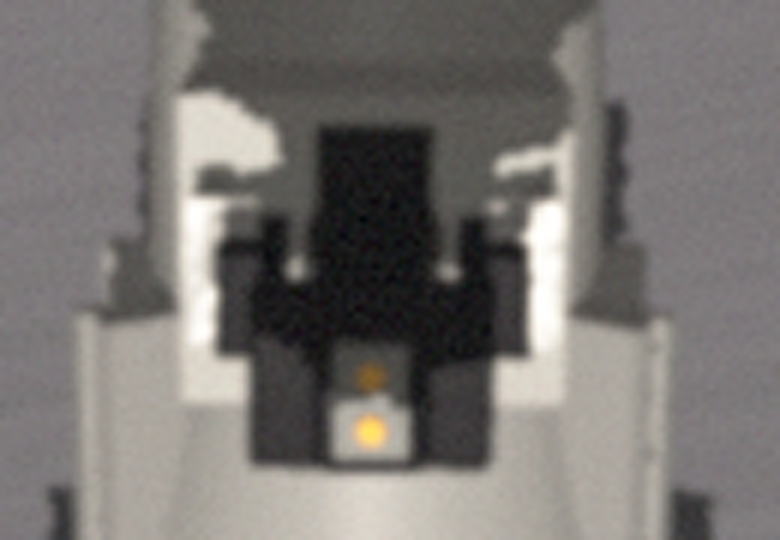

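```bash
python3 - <<'E'
from h import *
o,w=pickle.load(open('w2.pkl','rb'))
f=lambda u,v:(250+(u+.5)/6-.5,170+(v+.5)/6-.5)
g=lambda X:((proj(w,X)-[250,170]+.5)*6-.5).round(0)
A=onz(w,f(182,404),.146);B=onz(w,f(565,406),.146)
d=B-A;print(A,B,np.linalg.norm(d)); yaw=np.arctan2(-d[0],d[1]);print('yaw',yaw)
c=(A+B)/2-0.022*np.array([np.cos(yaw),np.sin(yaw),0]);print('seat',c)
for z in (57,63): 
  a,b=onz(w,f(252,466),.1472+z/1e3),onz(w,f(492,466),.1472+z/1e3); print('bridge',z,a,b,np.linalg.norm(a-b))
# pads outer edges at top of pads 30mm
a,b=onz(w,f(218,352),.1772),onz(w,f(526,354),.1772);print('pads front edge',a,b,np.linalg.norm(a-b),(a+b)/2)
Rz=np.array([[np.cos(yaw),-np.sin(yaw),0],[np.sin(yaw),np.cos(yaw),0],[0,0,1]])
def box(x,y,z): return [c+Rz@np.array([sx*x/2,sy*y/2,z+.0012]) for sx in(1,-1) for sy in (1,-1)]
for nm,b in dict(top=box(.018,.013,.071),bridge=box(.022,.028,.063),pads=box(.014,.040,.030),fl=box(.036,.014,.0035)).items(): print(nm,g(b).tolist())
E
```

```text
[ 0.57171955 -0.27656309  0.146     ] [ 0.58328515 -0.22339567  0.146     ] 0.054410823682432094
yaw -0.21419468338181372
seat [ 0.5560051  -0.24530305  0.146     ]
bridge 57 [ 0.56477922 -0.26153581  0.2042    ] [ 0.57060144 -0.23404698  0.2042    ] 0.028098642142427663
bridge 63 [ 0.56291961 -0.26077624  0.2102    ] [ 0.56860798 -0.23391934  0.2102    ] 0.027452707292295632
pads front edge [ 0.5573566  -0.26578016  0.1772    ] [ 0.56574307 -0.22746763  0.1772    ] 0.03921967256271755 [ 0.56154983 -0.24662389  0.1772    ]
top [[430.0, 481.0], [312.0, 480.0], [431.0, 324.0], [312.0, 323.0]]
bridge [[494.0, 475.0], [249.0, 474.0], [497.0, 288.0], [247.0, 287.0]]
pads [[530.0, 364.0], [216.0, 362.0], [532.0, 257.0], [214.0, 255.0]]
fl [[424.0, 388.0], [323.0, 387.0], [426.0, 132.0], [323.0, 132.0]]
```

The black sensor's head is at (312,240), with boss edges, bridge and pad sizes matching the given numbers (54.4, 28, 39 mm). The seat is at (0.556,-0.245), yaw -0.214. I'll descend with the jaws partly open, stopping above the bracket height.

Emit:
{"api": "servo_tool", "payload": {
  "targets": [-2,20,0.6,0,-0.006,0,-2,45,0.6,0,-0.006,0,-2,70,0.6,0,-0.006,0,-2,95,0.6,0,-0.006,0,-2,115,0.6,0,-0.006,0,-2,133,0.6,0,-0.006,0,-2,146,0.6,0,-0.006,0,-2,150,0.6,0,-0.006,0],
  "jaw": 0.41,
  "force": 20
}}

```text
clock: 3.7
ee_pos: [0.5554, -0.2438, 0.1716]
ee_rot: [[0.199, -0.001, -0.98], [0.98, -0.0, 0.199], [-0.001, -1.0, 0.001]]
contact_force: [0.2, -0.7, -0.3]
finger_gap: 0.0603
```

Emit:
{"api": "servo_tool", "payload": {
  "targets": [0,0,0,0,0,0,0,0,0,0,0,0]
}}

```text
clock: 3.95
ee_pos: [0.5558, -0.2438, 0.1722]
ee_rot: [[0.199, -0.0, -0.98], [0.98, -0.001, 0.199], [-0.001, -1.0, 0.0]]
contact_force: [0.1, -0.5, 0.9]
finger_gap: 0.0603
```

```bash
python3 - <<'E'
from h import *
o,w,im=shot('w3'); print(o['clock'],o['ee_pos'],o['contact_force'],o['finger_gap'])
s=robot.read_camera('scene')
b=cv2.resize(s[190:290,150:250],None,fx=5,fy=5,interpolation=2)
cv2.imwrite('pics/s3.png',b); 
cv2.imwrite('pics/w3c.png',cv2.resize(im[150:450,140:500],None,fx=2,fy=2,interpolation=2))
E
```

```text
3.95 [ 0.55579357 -0.243781    0.17224165] [ 0.07682355 -0.45416757  0.88527354] 0.06033423222314949
```

View pics/w3c.png

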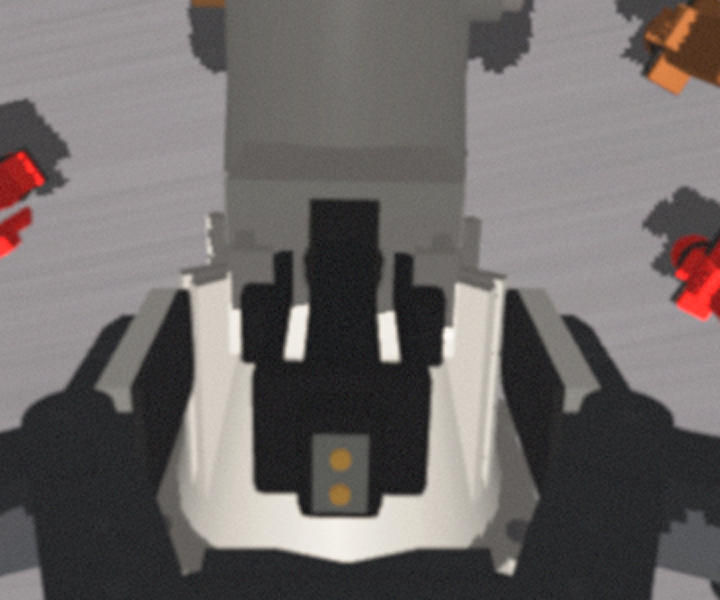

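View pics/s3.png

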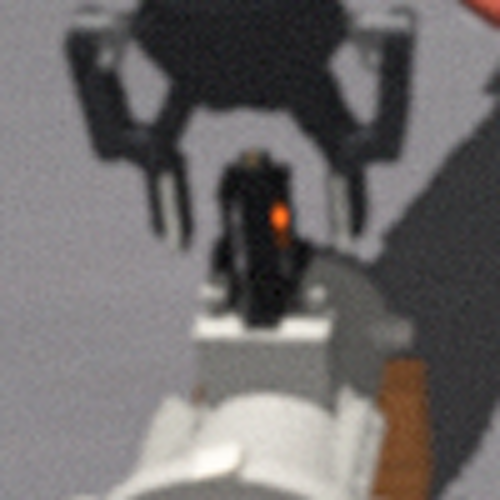

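Emit:
{"api": "servo_tool", "payload": {
  "targets": [-1.5,4,0,0,-0.01,0,-2.5,8,0,0,-0.01,0,-2.5,10,0,0,-0.01,0,-2.5,10,0,0,-0.01,0],
  "jaw": 0.1
}}

```text
clock: 4.55
ee_pos: [0.5551, -0.2464, 0.1619]
ee_rot: [[0.189, -0.001, -0.982], [0.982, -0.001, 0.189], [-0.001, -1.0, 0.001]]
contact_force: [-1.0, -0.3, 0.3]
finger_gap: 0.0466
```

Emit:
{"api": "servo_tool", "payload": {
  "targets": [0,0,0,0,0,0,0,0,0,0,0,0]
}}

```text
clock: 4.8
ee_pos: [0.5551, -0.2464, 0.1619]
ee_rot: [[0.189, -0.001, -0.982], [0.982, -0.001, 0.189], [-0.001, -1.0, 0.001]]
contact_force: [0.7, -0.1, 1.1]
finger_gap: 0.0467
```

```bash
python3 - <<'E'
from h import *
o,w,im=shot('w4'); print(o['clock'],o['ee_pos'],o['contact_force'],o['finger_gap'])
s=robot.read_camera('scene')
b=cv2.resize(s[190:290,150:250],None,fx=5,fy=5,interpolation=2)
cv2.imwrite('pics/s4.png',b); 
cv2.imwrite('pics/w4c.png',cv2.resize(im[230:430,213:413],None,fx=3,fy=3,interpolation=2))
E
```

```text
4.8 [ 0.55508025 -0.24637757  0.16193043] [ 0.73704201 -0.10164391  1.11521669] 0.046749245897834454
```

View pics/w4c.png

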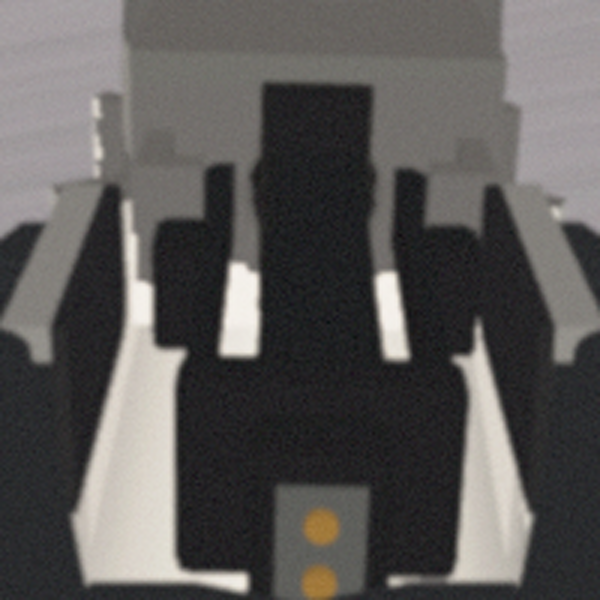

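View pics/s4.png

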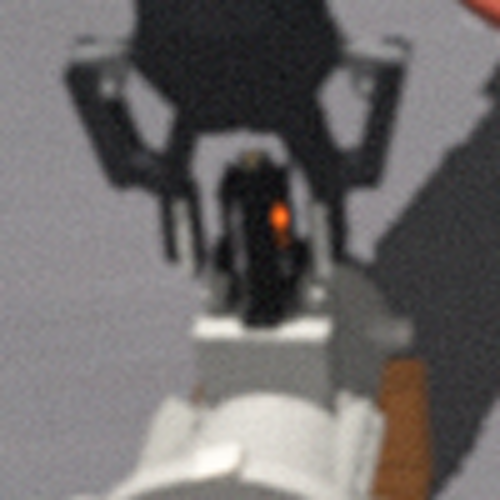

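The sensor's mid-line is about 15 crop px (1.8 mm) to the right of the finger mid-line, and the last turn went the wrong way. I'll correct both before closing.

Emit:
{"api": "servo_tool", "payload": {
  "targets": [0.9,0,0,0,0.012,0,1.8,0,0,0,0.024,0,1.8,0,0,0,0.024,0]
}}

```text
clock: 5.28
ee_pos: [0.5555, -0.2445, 0.162]
ee_rot: [[0.213, -0.001, -0.977], [0.977, -0.001, 0.213], [-0.001, -1.0, 0.001]]
contact_force: [-0.1, 0.9, -0.3]
finger_gap: 0.0471
```

```bash
python3 - <<'E'
from h import *
o,w,im=shot('w5'); print(o['clock'],o['ee_pos'],o['contact_force'],o['finger_gap'],np.arctan2(-o['ee_rot'][0,0],o['ee_rot'][1,0]))
cv2.imwrite('pics/w5c.png',cv2.resize(im[230:430,213:413],None,fx=3,fy=3,interpolation=2))
E
```

```text
5.275 [ 0.5554699  -0.24449949  0.16195662] [-0.13047607  0.89070087 -0.30797671] 0.047058928154065455 -0.21439788367925233
```

View pics/w5c.png

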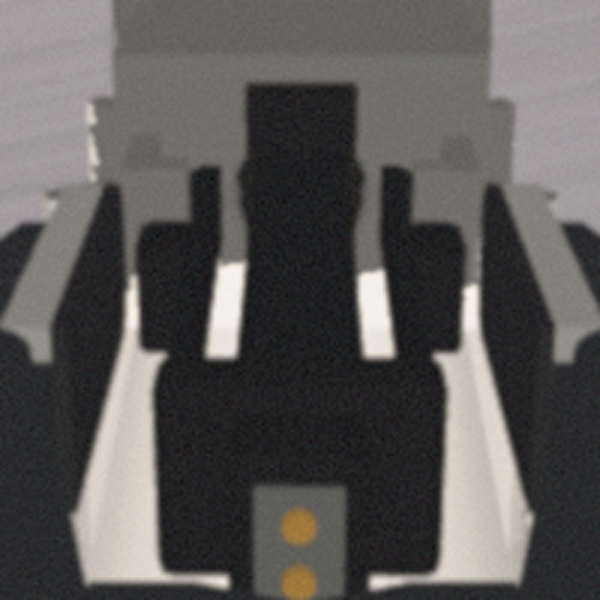

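The sensor is now centred (301 against 302). I'll close in small steps.

Emit:
{"api": "servo_tool", "payload": {
  "targets": [0,0,0,0,0,0,0,0,0,0,0,0,0,0,0,0,0,0],
  "jaw": -0.06,
  "force": 20
}}

```text
clock: 5.7
ee_pos: [0.5554, -0.2447, 0.162]
ee_rot: [[0.213, -0.001, -0.977], [0.977, -0.001, 0.213], [-0.001, -1.0, 0.001]]
contact_force: [-0.2, -0.7, 0.1]
finger_gap: 0.0402
```

Emit:
{"api": "servo_tool", "payload": {
  "targets": [0,0,0,0,0,0,0,0,0,0,0,0],
  "jaw": -0.14
}}

```text
clock: 5.95
ee_pos: [0.5556, -0.2448, 0.1623]
ee_rot: [[0.213, -0.0, -0.977], [0.977, -0.001, 0.213], [-0.001, -1.0, 0.0]]
contact_force: [0.2, -0.9, 3.8]
finger_gap: 0.0364
```

Emit:
{"api": "servo_tool", "payload": {
  "targets": [0,0,0,0,0,0,0,0,0,0,0,0],
  "jaw": -0.2
}}

```text
clock: 6.2
ee_pos: [0.5557, -0.2447, 0.1623]
ee_rot: [[0.213, -0.0, -0.977], [0.977, -0.001, 0.213], [-0.001, -1.0, -0.0]]
contact_force: [-0.1, -0.3, 3.7]
finger_gap: 0.0348
```

Emit:
{"api": "servo_tool", "payload": {
  "targets": [0,0,0,0,0,0,0,0,0,0,0,0,0,0,0,0,0,0],
  "jaw": -0.3
}}

```text
clock: 6.58
ee_pos: [0.5557, -0.2448, 0.1625]
ee_rot: [[0.213, 0.0, -0.977], [0.977, -0.001, 0.213], [-0.001, -1.0, -0.0]]
contact_force: [-0.5, 0.4, 4.5]
finger_gap: 0.0328
```

```bash
python3 - <<'E'
from h import *
o,w,im=shot('w6'); print(o['clock'],o['ee_pos'],o['contact_force'],o['finger_gap'])
cv2.imwrite('pics/w6c.png',cv2.resize(im[230:430,213:413],None,fx=3,fy=3,interpolation=2))
E
```

```text
6.575 [ 0.55574468 -0.24475933  0.16248417] [-0.52185721  0.38080756  4.54954586] 0.03284314408535933
```

View pics/w6c.png

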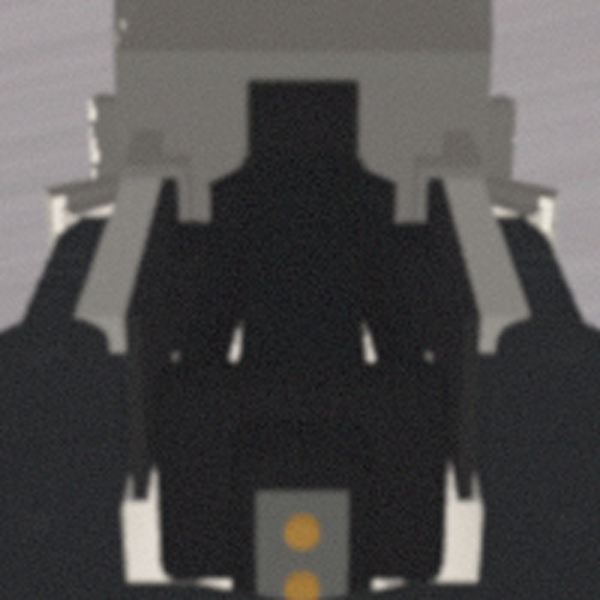

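Both tabs are pressed against the stem and the gap is 33 mm. I'll lift gently and watch the force.

Emit:
{"api": "servo_tool", "payload": {
  "targets": [0,-1,0,0,0,0,0,-2,0,0,0,0,0,-3,0,0,0,0]
}}

```text
clock: 7.0
ee_pos: [0.5555, -0.2446, 0.1651]
ee_rot: [[0.213, -0.001, -0.977], [0.977, -0.001, 0.213], [-0.001, -1.0, 0.001]]
contact_force: [-1.1, 0.4, -1.8]
finger_gap: 0.0323
```

Emit:
{"api": "servo_tool", "payload": {
  "targets": [0,-2,0,0,0,0,0,-4,0,0,0,0,0,-6,0,0,0,0]
}}

```text
clock: 7.38
ee_pos: [0.5556, -0.2446, 0.1714]
ee_rot: [[0.213, -0.0, -0.977], [0.977, -0.001, 0.213], [-0.001, -1.0, 0.0]]
contact_force: [-0.4, -0.1, -1.2]
finger_gap: 0.0329
```

```bash
python3 - <<'E'
from h import *
o,w,im=shot('w7'); print(o['clock'],o['ee_pos'],o['contact_force'],o['finger_gap'])
a=cv2.resize(im[230:430,213:413],None,fx=2,fy=2,interpolation=2)
s=robot.read_camera('scene')
b=cv2.resize(s[200:280,160:240],(400,400),interpolation=2)
cv2.imwrite('pics/w7c.png',np.hstack([a,b]))
E
```

```text
7.375 [ 0.55559241 -0.24464628  0.17139656] [-0.38451825 -0.08855667 -1.20820085] 0.032865110493288614
```

View pics/w7c.png

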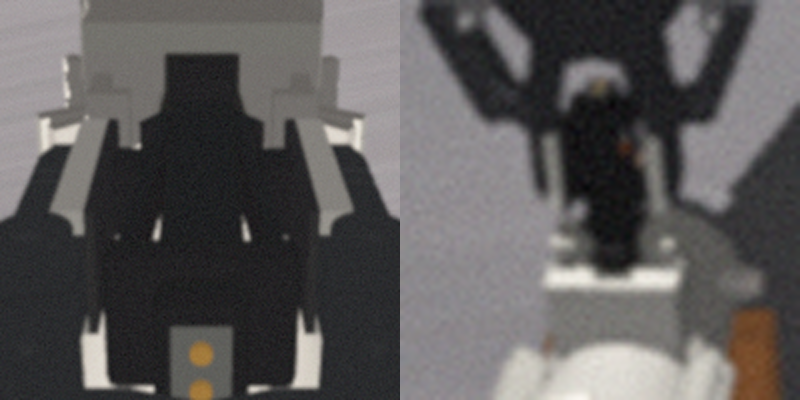

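It's coming out with about 1 N of load, so I'll keep lifting.

Emit:
{"api": "servo_tool", "payload": {
  "targets": [0,-3,0,0,0,0,0,-6,0,0,0,0,0,-10,0,0,0,0,0,-14,0,0,0,0,0,-18,0,0,0,0,0,-22,0,0,0,0,0,-26,0,0,0,0,0,-30,0,0,0,0]
}}

```text
clock: 8.48
ee_pos: [0.5557, -0.2447, 0.2018]
ee_rot: [[0.213, -0.0, -0.977], [0.977, -0.001, 0.213], [-0.001, -1.0, -0.0]]
contact_force: [-1.4, -0.9, -0.5]
finger_gap: 0.0328
```

Emit:
{"api": "servo_tool", "payload": {
  "targets": [0,-10,0,0,0,0,0,-20,0,0,0,0,0,-32,0,0,0,0,0,-45,0,0,0,0,0,-58,0,0,0,0,0,-66,0,0,0,0,0,-70,0,0,0,0,0,-70,0,0,0,0]
}}

```text
clock: 9.48
ee_pos: [0.5557, -0.2446, 0.2719]
ee_rot: [[0.213, -0.0, -0.977], [0.977, -0.001, 0.213], [-0.001, -1.0, -0.0]]
contact_force: [-0.2, 0.4, -0.9]
finger_gap: 0.0327
```

```bash
python3 - <<'E'
from h import *
o,w,im=shot('w8'); print(o['clock'],o['ee_pos'],o['contact_force'],o['finger_gap'])
a=cv2.resize(im[180:480,163:463],(400,400),interpolation=2)
s=robot.read_camera('scene'); cv2.imwrite('pics/s8.png',s)
b=cv2.resize(s[160:260,150:250],(400,400),interpolation=2)
cv2.imwrite('pics/w8c.png',np.hstack([a,b]))
E
```

```text
9.475 [ 0.55574153 -0.24458799  0.27185892] [-0.16041951  0.37798442 -0.90744799] 0.03267617714913236
```

View pics/w8c.png

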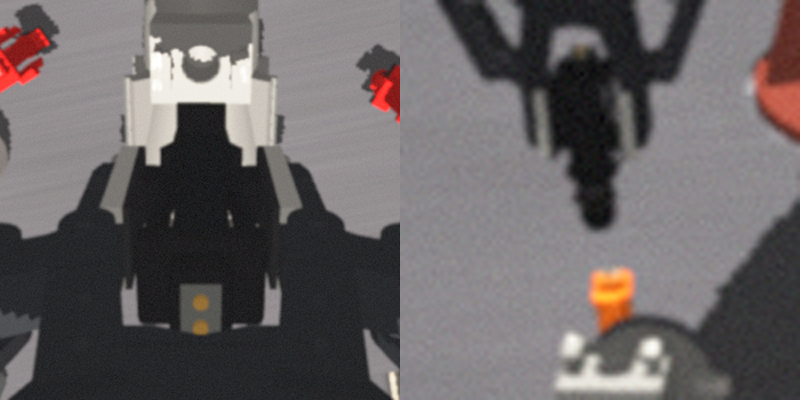

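The sensor is clear of the port. I'll carry it to hover over the new port and turn it by +0.19 about vertical.

Emit:
{"api": "servo_tool", "payload": {
  "targets": [15,0,3,0,-0.02,0,40,0,8,0,-0.05,0,75,0,14,0,-0.08,0,110,0,21,0,-0.11,0,145,0,28,0,-0.14,0,180,0,35,0,-0.17,0,210,0,41,0,-0.189,0,235,0,45,0,-0.189,0]
}}

```text
clock: 10.58
ee_pos: [0.5609, -0.0031, 0.2711]
ee_rot: [[0.023, -0.001, -1.0], [1.0, -0.0, 0.023], [-0.0, -1.0, 0.001]]
contact_force: [0.6, -0.9, -0.9]
finger_gap: 0.0328
```

```bash
python3 - <<'E'
from h import *
o=robot.observe(); R=o['ee_rot']; print(o['clock'],o['finger_gap'],R,(R.T@(np.array([.567,.235,.272])-o['ee_pos'])*1000).round(1),np.arctan2(-R[0,0],R[1,0]))
E
```

```text
10.575 0.03276596077778347 [[ 2.29848205e-02 -1.23225390e-03 -9.99735055e-01]
 [ 9.99735738e-01 -3.63123375e-04  2.29852838e-02]
 [-3.91350873e-04 -9.99999175e-01  1.22358193e-03]] [238.2  -1.   -0.7] -0.022986846579172278
```

Emit:
{"api": "servo_tool", "payload": {
  "targets": [35,0,0,0,0,0,70,0,0,0,0,0,105,0,0,0,0,0,140,0,0,0,0,0,175,0,0,0,0,0,205,0,0,0,0,0,228,0,0,0,0,0,238,0,-0.7,0,0,0]
}}

```text
clock: 11.58
ee_pos: [0.5666, 0.2363, 0.2708]
ee_rot: [[0.021, -0.002, -1.0], [1.0, -0.0, 0.021], [-0.0, -1.0, 0.002]]
contact_force: [-0.2, -0.5, -2.1]
finger_gap: 0.0328
```

Emit:
{"api": "servo_tool", "payload": {
  "targets": [0,0,0,0,0,0,0,0,0,0,0,0]
}}

```text
clock: 11.82
ee_pos: [0.5666, 0.2355, 0.2708]
ee_rot: [[0.022, -0.002, -1.0], [1.0, -0.001, 0.022], [-0.001, -1.0, 0.002]]
contact_force: [-0.6, -0.5, -0.4]
finger_gap: 0.0325
```

```bash
python3 - <<'E'
from h import *
o,w,im=shot('w9'); print(o['clock'],o['ee_pos'],o['contact_force'],o['finger_gap'])
a=cv2.resize(cv2.imread('pics/w8.png')[180:360,238:388],(400,480),interpolation=2)
b=cv2.resize(im[180:360,238:388],(400,480),interpolation=2)
cv2.imwrite('pics/w9c.png',np.hstack([a,b]))
E
```

```text
11.825 [0.56658536 0.23549747 0.27077062] [-0.5969011  -0.48832567 -0.43029328] 0.032454079421565016
```

View pics/w9c.png

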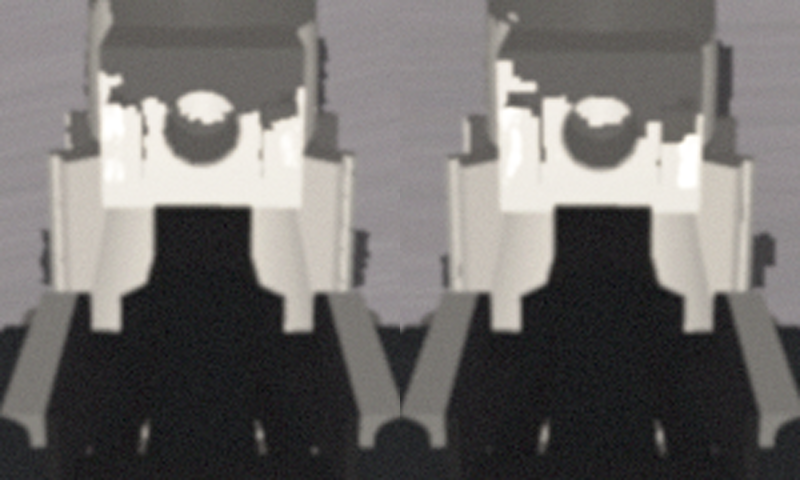

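Against the old-port view at the same height, the new bore sits 1 px left and 1.7 px lower. So I'll shift -0.7 mm in x and -1.1 mm in z while descending to just above the face.

Emit:
{"api": "servo_tool", "payload": {
  "targets": [-0.7,8,-1.1,0,0,0,-0.7,22,-1.1,0,0,0,-0.7,38,-1.1,0,0,0,-0.7,54,-1.1,0,0,0,-0.7,66,-1.1,0,0,0,-0.7,74,-1.1,0,0,0,-0.7,78,-1.1,0,0,0,-0.7,78,-1.1,0,0,0]
}}

```text
clock: 12.88
ee_pos: [0.5676, 0.2347, 0.1928]
ee_rot: [[0.022, -0.002, -1.0], [1.0, -0.001, 0.022], [-0.001, -1.0, 0.002]]
contact_force: [1.0, 0.7, -2.1]
finger_gap: 0.0326
```

```bash
python3 - <<'E'
from h import *
o,w,im=shot('w10'); print(o['clock'],o['ee_pos'],o['contact_force'],o['finger_gap'])
a=cv2.resize(im[200:440,193:433],(400,400),interpolation=2)
s=robot.read_camera('scene')
b=cv2.resize(s[185:265,380:460],(400,400),interpolation=2)
cv2.imwrite('pics/w10c.png',np.hstack([a,b]))
E
```

```text
12.875 [0.56763617 0.23465274 0.19282364] [ 0.96168794  0.69478694 -2.08551411] 0.03263899259385401
```

View pics/w10c.png

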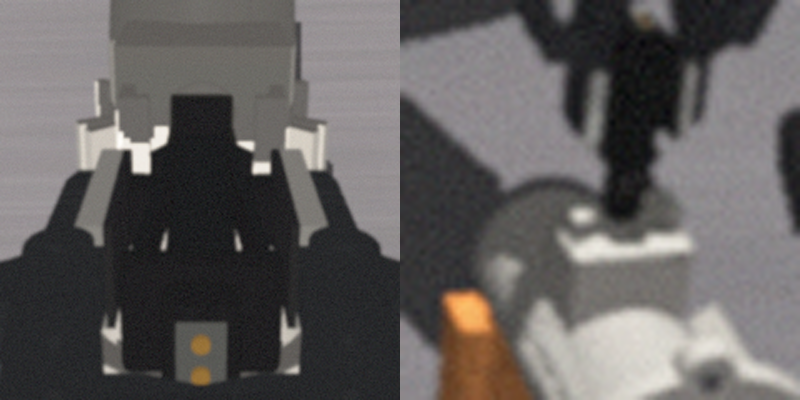

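Everything lines up: the nose is directly over the bore and the tabs are over the brackets. I'll go in slowly.

Emit:
{"api": "servo_tool", "payload": {
  "targets": [0,2,0,0,0,0,0,4,0,0,0,0,0,6,0,0,0,0,0,8,0,0,0,0,0,10,0,0,0,0,0,12,0,0,0,0]
}}

```text
clock: 13.72
ee_pos: [0.5678, 0.2347, 0.1811]
ee_rot: [[0.022, -0.001, -1.0], [1.0, -0.0, 0.022], [-0.0, -1.0, 0.001]]
contact_force: [-0.8, 0.4, -1.0]
finger_gap: 0.0325
```

Emit:
{"api": "servo_tool", "payload": {
  "targets": [0,2,0,0,0,0,0,4,0,0,0,0,0,6,0,0,0,0]
}}

```text
clock: 14.1
ee_pos: [0.5679, 0.2347, 0.175]
ee_rot: [[0.022, -0.001, -1.0], [1.0, -0.0, 0.022], [-0.0, -1.0, 0.001]]
contact_force: [-0.1, -0.7, -1.5]
finger_gap: 0.0326
```

Emit:
{"api": "servo_tool", "payload": {
  "targets": [0,1.5,0,0,0,0,0,3,0,0,0,0,0,4.5,0,0,0,0]
}}

```text
clock: 14.48
ee_pos: [0.5679, 0.2348, 0.1706]
ee_rot: [[0.022, -0.001, -1.0], [1.0, -0.0, 0.022], [-0.0, -1.0, 0.001]]
contact_force: [-1.0, 0.3, 2.2]
finger_gap: 0.0324
```

Emit:
{"api": "servo_tool", "payload": {
  "targets": [0,1,0,0,0,0,0,2,0,0,0,0,0,3,0,0,0,0]
}}

```text
clock: 14.85
ee_pos: [0.5678, 0.2348, 0.1674]
ee_rot: [[0.022, -0.001, -1.0], [1.0, -0.0, 0.022], [-0.0, -1.0, 0.001]]
contact_force: [-1.0, 0.2, -2.2]
finger_gap: 0.0331
```

Emit:
{"api": "servo_tool", "payload": {
  "targets": [0,0.7,0,0,0,0,0,1.5,0,0,0,0,0,2,0,0,0,0]
}}

```text
clock: 15.22
ee_pos: [0.5678, 0.2347, 0.1652]
ee_rot: [[0.022, -0.001, -1.0], [1.0, -0.0, 0.022], [-0.0, -1.0, 0.001]]
contact_force: [-1.0, -0.6, -0.5]
finger_gap: 0.0326
```

Emit:
{"api": "servo_tool", "payload": {
  "targets": [0,0.7,0,0,0,0,0,1.3,0,0,0,0,0,2,0,0,0,0]
}}

```text
clock: 15.6
ee_pos: [0.5677, 0.2347, 0.1632]
ee_rot: [[0.022, -0.001, -1.0], [1.0, -0.0, 0.022], [-0.0, -1.0, 0.001]]
contact_force: [-1.0, 0.6, -1.0]
finger_gap: 0.0322
```

```bash
python3 - <<'E'
from h import *
o,w,im=shot('w11'); print(o['clock'],o['ee_pos'],o['contact_force'],o['finger_gap'])
a=cv2.resize(cv2.imread('pics/w6.png')[230:430,213:413],(400,400),interpolation=2)
b=cv2.resize(im[230:430,213:413],(400,400),interpolation=2)
cv2.imwrite('pics/w11c.png',np.hstack([a,b]))
E
```

```text
15.6 [0.56773159 0.2347216  0.16320838] [-0.96317072  0.57941182 -0.98457367] 0.032155060646276
```

View pics/w11c.png

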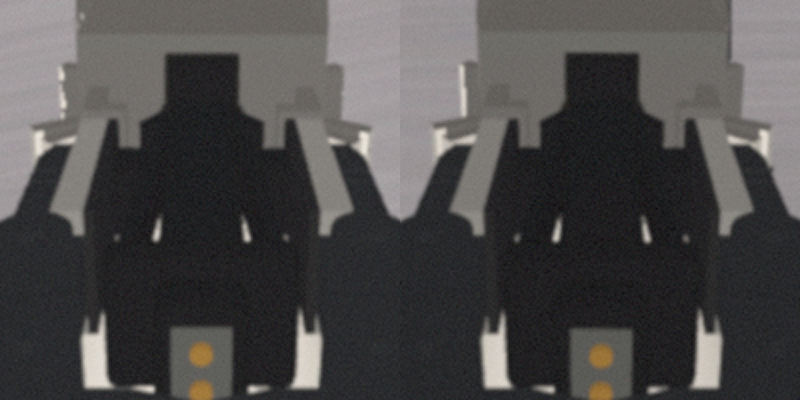

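The view matches the one at the original grasp, with the sensor seated to seal touch. I'll release and lift clear.

Emit:
{"api": "servo_tool", "payload": {
  "targets": [0,0,0,0,0,0,0,0,0,0,0,0,0,0,0,0,0,0],
  "jaw": -0.05
}}

```text
clock: 16.02
ee_pos: [0.5677, 0.2347, 0.1632]
ee_rot: [[0.022, -0.001, -1.0], [1.0, -0.0, 0.022], [-0.0, -1.0, 0.001]]
contact_force: [0.1, 0.4, 0.9]
finger_gap: 0.0408
```

Emit:
{"api": "servo_tool", "payload": {
  "targets": [0,-1,0,0,0,0,0,-3,0,0,0,0,0,-8,0,0,0,0,0,-15,0,0,0,0],
  "jaw": 0.5
}}

```text
clock: 16.52
ee_pos: [0.5678, 0.2347, 0.1787]
ee_rot: [[0.022, -0.001, -1.0], [1.0, -0.0, 0.022], [-0.0, -1.0, 0.001]]
contact_force: [0.0, -0.1, 0.2]
finger_gap: 0.064
```

Emit:
{"api": "servo_tool", "payload": {
  "targets": [0,-15,0,0,0,0,0,-35,0,0,0,0,0,-55,0,0,0,0,0,-75,0,0,0,0,0,-80,0,0,0,0,0,-80,0,0,0,0]
}}

```text
clock: 17.27
ee_pos: [0.568, 0.2348, 0.2589]
ee_rot: [[0.022, -0.001, -1.0], [1.0, -0.0, 0.022], [-0.0, -1.0, 0.001]]
contact_force: [-1.7, 0.5, -0.9]
finger_gap: 0.064
```

```bash
python3 - <<'E'
from h import *
o,w,im=shot('w12'); print(o['clock'],o['ee_pos'],o['contact_force'],o['finger_gap'])
a=cv2.resize(im[180:420,193:433],(400,400),interpolation=2)
s=robot.read_camera('scene')
b=cv2.resize(s[185:265,380:460],(400,400),interpolation=2)
cv2.imwrite('pics/w12c.png',np.hstack([a,b]))
E
```

```text
17.275 [0.56797455 0.23479344 0.25891523] [-1.67858457  0.46424375 -0.8928547 ] 0.06395726142106017
```

View pics/w12c.png

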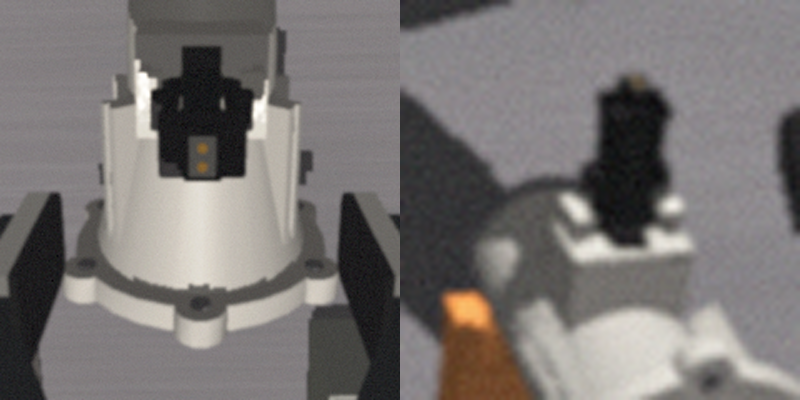

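The sensor stands upright in the new port, tabs over the brackets. I'll shut the fingers and come down onto its flat top.

Emit:
{"api": "servo_tool", "payload": {
  "targets": [0,0,0,0,0,0,0,0,0,0,0,0,0,0,0,0,0,0,0,0,0,0,0,0],
  "jaw": -1
}}

```text
clock: 17.88
ee_pos: [0.5675, 0.2347, 0.2579]
ee_rot: [[0.022, -0.002, -1.0], [1.0, -0.001, 0.022], [-0.001, -1.0, 0.002]]
contact_force: [-0.6, 0.0, 0.4]
finger_gap: -0.0001
```

Emit:
{"api": "servo_tool", "payload": {
  "targets": [0,10,0,0,0,0,0,20,0,0,0,0,0,28,0,0,0,0,0,34,0,0,0,0,0,36,0,0,0,0]
}}

```text
clock: 18.5
ee_pos: [0.5672, 0.2346, 0.2214]
ee_rot: [[0.022, -0.003, -1.0], [1.0, -0.001, 0.022], [-0.001, -1.0, 0.003]]
contact_force: [-0.7, 0.3, -0.5]
finger_gap: -0.0002
```

```bash
python3 - <<'E'
from h import *
o,w,im=shot('w13'); print(o['clock'],o['ee_pos'],o['contact_force'],o['finger_gap'])
a=cv2.resize(im[180:480,163:463],(400,400),interpolation=2)
s=robot.read_camera('scene')
b=cv2.resize(s[185:265,380:460],(400,400),interpolation=2)
cv2.imwrite('pics/w13c.png',np.hstack([a,b]))
E
```

```text
18.5 [0.56722362 0.23458695 0.22141414] [-0.69844308  0.2841541  -0.46623498] -0.00021052440768265399
```

View pics/w13c.png

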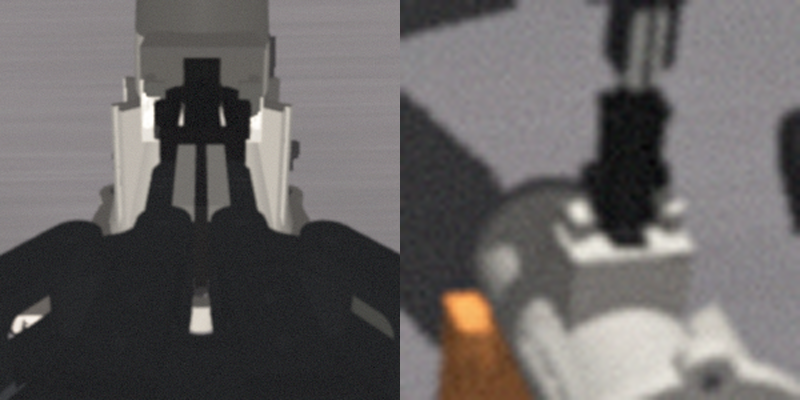

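The shut fingers are centred over the top. I'll press in small steps.

Emit:
{"api": "servo_tool", "payload": {
  "targets": [0,0.5,0,0,0,0,0,1,0,0,0,0,0,1.5,0,0,0,0]
}}

```text
clock: 18.98
ee_pos: [0.5675, 0.2346, 0.2204]
ee_rot: [[0.022, -0.002, -1.0], [1.0, -0.001, 0.022], [-0.001, -1.0, 0.002]]
contact_force: [-0.1, 0.1, -0.3]
finger_gap: 0.0
```

Emit:
{"api": "servo_tool", "payload": {
  "targets": [0,0.5,0,0,0,0,0,0.8,0,0,0,0]
}}

```text
clock: 19.23
ee_pos: [0.5677, 0.2347, 0.2199]
ee_rot: [[0.022, -0.001, -1.0], [1.0, -0.001, 0.022], [-0.001, -1.0, 0.001]]
contact_force: [-0.3, 0.1, -0.1]
finger_gap: -0.0002
```

Emit:
{"api": "servo_tool", "payload": {
  "targets": [0,0.4,0,0,0,0,0,0.6,0,0,0,0]
}}

```text
clock: 19.48
ee_pos: [0.5677, 0.2347, 0.2196]
ee_rot: [[0.022, -0.001, -1.0], [1.0, -0.0, 0.022], [-0.001, -1.0, 0.001]]
contact_force: [-0.8, -1.5, 6.7]
finger_gap: -0.0
```

Emit:
{"api": "servo_tool", "payload": {
  "targets": [0,0.3,0,0,0,0,0,0.6,0,0,0,0]
}}

```text
clock: 19.73
ee_pos: [0.5679, 0.2347, 0.2196]
ee_rot: [[0.022, -0.0, -1.0], [1.0, -0.0, 0.022], [-0.0, -1.0, 0.0]]
contact_force: [-1.5, -1.2, 9.8]
finger_gap: -0.0001
```

Emit:
{"api": "servo_tool", "payload": {
  "targets": [0,0.4,0,0,0,0,0,0.7,0,0,0,0]
}}

```text
clock: 19.98
ee_pos: [0.568, 0.2348, 0.2195]
ee_rot: [[0.022, 0.0, -1.0], [1.0, -0.0, 0.022], [-0.0, -1.0, -0.0]]
contact_force: [-2.4, -0.7, 9.2]
finger_gap: -0.0
```

Emit:
{"api": "servo_tool", "payload": {
  "targets": [0,0.4,0,0,0,0,0,0.8,0,0,0,0]
}}

```text
clock: 20.23
ee_pos: [0.5681, 0.2349, 0.2196]
ee_rot: [[0.022, 0.001, -1.0], [1.0, 0.0, 0.022], [0.0, -1.0, -0.001]]
contact_force: [-3.3, -0.4, 9.6]
finger_gap: 0.0001
```

Emit:
{"api": "servo_tool", "payload": {
  "targets": [0,0.8,0.4,0,0,0,0,1.2,0.4,0,0,0,0,1.5,0.4,0,0,0]
}}

```text
clock: 20.6
ee_pos: [0.5681, 0.2351, 0.2193]
ee_rot: [[0.022, 0.003, -1.0], [1.0, 0.001, 0.022], [0.001, -1.0, -0.003]]
contact_force: [-1.6, -0.3, 10.5]
finger_gap: -0.0002
```

Emit:
{"api": "servo_tool", "payload": {
  "targets": [0,1.2,0.4,0,0,0,0,1.6,0.4,0,0,0,0,2.0,0.4,0,0,0]
}}

```text
clock: 20.98
ee_pos: [0.5682, 0.2353, 0.2189]
ee_rot: [[0.022, 0.005, -1.0], [1.0, 0.002, 0.022], [0.002, -1.0, -0.005]]
contact_force: [-3.2, -0.7, 16.4]
finger_gap: -0.0003
```

Emit:
{"api": "servo_tool", "payload": {
  "targets": [0,1.6,0.4,0.006,0,0.002,-0.3,2.0,0.5,0.006,0,0.002,-0.3,2.4,0.5,0.006,0,0.002]
}}

```text
clock: 21.35
ee_pos: [0.5682, 0.2353, 0.218]
ee_rot: [[0.022, 0.001, -1.0], [1.0, 0.001, 0.022], [0.001, -1.0, -0.001]]
contact_force: [-2.5, -2.4, 8.3]
finger_gap: -0.0001
```

Emit:
{"api": "servo_tool", "payload": {
  "targets": [-0.3,1.8,0.4,0.005,0,0.002,-0.3,2.2,0.5,0.005,0,0.002,-0.3,2.6,0.5,0.005,0,0.002]
}}

```text
clock: 21.72
ee_pos: [0.5683, 0.2352, 0.2173]
ee_rot: [[0.022, -0.001, -1.0], [1.0, -0.001, 0.022], [-0.001, -1.0, 0.001]]
contact_force: [-2.8, -0.7, 18.6]
finger_gap: -0.0001
```

Emit:
{"api": "servo_tool", "payload": {
  "targets": [-0.2,2.0,0.4,0.002,0,0,-0.2,2.4,0.5,0.002,0,0,-0.2,2.8,0.5,0.002,0,0]
}}

```text
clock: 22.1
ee_pos: [0.5685, 0.2354, 0.2171]
ee_rot: [[0.022, 0.0, -1.0], [1.0, 0.001, 0.022], [0.001, -1.0, -0.0]]
contact_force: [-6.4, -2.0, 23.3]
finger_gap: -0.0001
```

Emit:
{"api": "servo_tool", "payload": {
  "targets": [-0.2,2.4,0.8,0.003,0,0,-0.2,2.8,1.0,0.003,0,0,-0.2,3.2,1.0,0.003,0,0]
}}

```text
clock: 22.48
ee_pos: [0.5685, 0.2356, 0.2171]
ee_rot: [[0.022, 0.001, -1.0], [1.0, 0.002, 0.022], [0.002, -1.0, -0.001]]
contact_force: [-5.0, -2.3, 26.5]
finger_gap: 0.0
```

Emit:
{"api": "servo_tool", "payload": {
  "targets": [0,-1,0,0,0,0,0,-4,0,0,0,0,0,-15,0,0,0,0,0,-35,0,0,0,0,0,-50,0,0,0,0,0,-50,0,0,0,0]
}}

```text
clock: 23.22
ee_pos: [0.569, 0.2357, 0.2683]
ee_rot: [[0.022, 0.003, -1.0], [1.0, 0.003, 0.022], [0.003, -1.0, -0.003]]
contact_force: [1.2, 0.3, -0.8]
finger_gap: -0.0001
```

Emit:
{"api": "servo_tool", "payload": {
  "targets": [0,0,20,0,0,0,0,0,20,0,0,0,0,0,20,0,0,0],
  "jaw": 0.5
}}

```text
clock: 23.6
ee_pos: [0.5493, 0.2361, 0.2679]
ee_rot: [[0.021, 0.003, -1.0], [1.0, 0.002, 0.021], [0.002, -1.0, -0.003]]
contact_force: [-0.5, -0.2, 1.0]
finger_gap: 0.054
```

```bash
python3 - <<'E'
from h import *
o,w,im=shot('w14'); print(o['clock'],o['ee_pos'],o['contact_force'],o['finger_gap'])
a=cv2.resize(im[160:300,243:383],(400,400),interpolation=2)
s=robot.read_camera('scene'); cv2.imwrite('pics/s14.png',s)
b=cv2.resize(s[185:265,380:460],(400,400),interpolation=2)
cv2.imwrite('pics/w14c.png',np.hstack([a,b]))
E
```

```text
23.6 [0.54933993 0.23610997 0.26789246] [-0.47505462 -0.18321497  0.96869227] 0.05404229205354869
```

View pics/w14c.png

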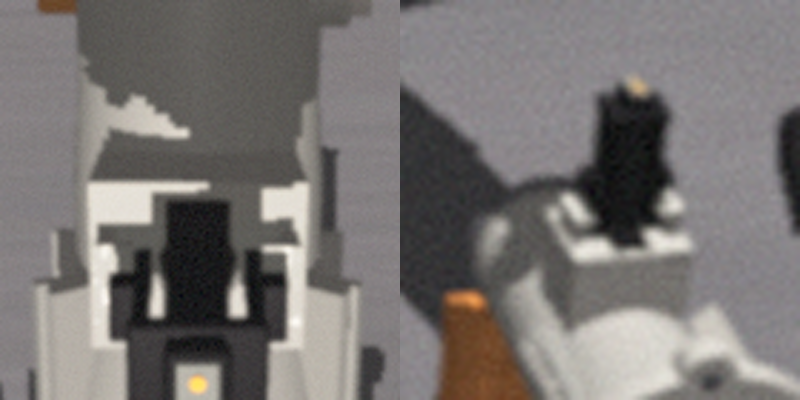

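```bash
python3 - <<'E'
from h import *
o,w=pickle.load(open('w14.pkl','rb'))
f=lambda u,v:(243+(u+.5)/400*140-.5,160+(v+.5)/400*140-.5)
g=lambda X:((proj(w,X)-[243,160]+.5)*400/140-.5).round(0)
for L,R,v in [(110,287,340)]:
  a,b=onz(w,f(L,v),.1772),onz(w,f(R,v),.1772); print('pads',np.linalg.norm(a-b),(a+b)/2)
a,b=onz(w,f(127,325),.2082),onz(w,f(269,325),.2082); print('bridge',np.linalg.norm(a-b))
im=cv2.imread('pics/w14.png');cv2.imwrite('pics/w14d.png',cv2.resize(im[235:300,270:360],None,fx=8,fy=8,interpolation=2))
E
```

```text
pads 0.04000689218992382 [0.57404309 0.23466016 0.1772    ]
bridge 0.02772409693383687
```

View pics/w14d.png

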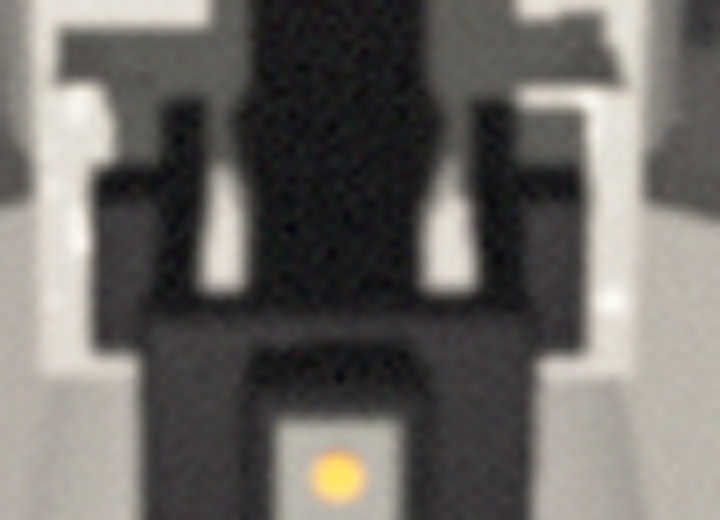

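The pads measure 40.0 mm over their outer faces, so both tabs are fully sprung out. I'll check the seated height with a light touch on the top: an unhooked sensor would be met at about 0.2196.

Emit:
{"api": "servo_tool", "payload": {
  "targets": [-1,0,-9,0.003,0,0.003,-1,0,-18,0.003,0,0.003,-1,5,-18,0.003,0,0.003,-1,20,-18,0.003,0,0.003,-1,35,-18,0.003,0,0.003,-1,43,-18,0.003,0,0.003,-1,46,-18,0.003,0,0.003,-1,46.5,-18,0.003,0,0.003],
  "jaw": -1
}}

```text
clock: 24.7
ee_pos: [0.5676, 0.2348, 0.2215]
ee_rot: [[0.022, 0.0, -1.0], [1.0, -0.0, 0.022], [-0.0, -1.0, -0.0]]
contact_force: [-0.5, -0.5, -0.2]
finger_gap: -0.0
```

Emit:
{"api": "servo_tool", "payload": {
  "targets": [0,0.4,0,0,0,0,0,1,0,0,0,0,0,1.5,0,0,0,0]
}}

```text
clock: 25.08
ee_pos: [0.5677, 0.2348, 0.2202]
ee_rot: [[0.022, 0.001, -1.0], [1.0, -0.0, 0.022], [-0.0, -1.0, -0.001]]
contact_force: [-0.5, 0.1, 0.4]
finger_gap: -0.0
```

Emit:
{"api": "servo_tool", "payload": {
  "targets": [0,0.4,0,0,0,0,0,0.8,0,0,0,0,0,1,0,0,0,0]
}}

```text
clock: 25.45
ee_pos: [0.5677, 0.2349, 0.2191]
ee_rot: [[0.022, 0.001, -1.0], [1.0, -0.0, 0.022], [-0.0, -1.0, -0.001]]
contact_force: [0.5, -0.7, -0.2]
finger_gap: 0.0003
```

Emit:
{"api": "servo_tool", "payload": {
  "targets": [0,0.3,0,0,0,0,0,0.6,0,0,0,0]
}}

```text
clock: 25.7
ee_pos: [0.5677, 0.2349, 0.2185]
ee_rot: [[0.022, 0.001, -1.0], [1.0, -0.0, 0.022], [-0.0, -1.0, -0.001]]
contact_force: [-0.1, -0.1, 0.4]
finger_gap: -0.0004
```

Emit:
{"api": "servo_tool", "payload": {
  "targets": [0,0.3,0,0,0,0,0,0.6,0,0,0,0]
}}

```text
clock: 25.95
ee_pos: [0.5678, 0.2349, 0.2182]
ee_rot: [[0.022, 0.001, -1.0], [1.0, -0.0, 0.022], [-0.0, -1.0, -0.001]]
contact_force: [-0.9, 0.7, 4.7]
finger_gap: -0.0002
```

Emit:
{"api": "servo_tool", "payload": {
  "targets": [0,0.3,0,0,0,0,0,0.6,0,0,0,0]
}}

```text
clock: 26.2
ee_pos: [0.568, 0.2349, 0.2182]
ee_rot: [[0.022, 0.002, -1.0], [1.0, -0.0, 0.022], [-0.0, -1.0, -0.002]]
contact_force: [-2.2, -0.8, 6.0]
finger_gap: -0.0001
```

The touch came at 0.2182, which is 1.1 mm above the flat stop and 1.4 mm below the unhooked height. That means it is hanging on its hooks, so I'll retreat.

Emit:
{"api": "servo_tool", "payload": {
  "targets": [0,-1,0,0,0,0,0,-5,0,0,0,0,0,-20,0,0,0,0,0,-40,0,0,0,0,0,-60,0,0,0,0,0,-75,0,0,0,0,0,-80,0,0,0,0,0,-80,0,0,0,0]
}}

```text
clock: 27.2
ee_pos: [0.5679, 0.235, 0.2982]
ee_rot: [[0.022, 0.002, -1.0], [1.0, -0.0, 0.022], [0.0, -1.0, -0.002]]
contact_force: [0.3, -0.5, -0.9]
finger_gap: 0.0
```

```bash
python3 - <<'E'
from h import *
o,w,im=shot('w15'); print(o['clock'],o['ee_pos'],o['contact_force'],abs(o['qvel']).max())
a=cv2.resize(im[150:330,223:403],(400,400),interpolation=2)
t=robot.read_camera('top'); cv2.imwrite('pics/top15.png',t)
b=cv2.resize(t,(533,400))
cv2.imwrite('pics/w15c.png',np.hstack([a,b])[:,:800])
E
```

```text
27.2 [0.56789105 0.23497368 0.2981874 ] [ 0.25863635 -0.45357596 -0.88680331] 0.017260354559646425
```

View pics/w15c.png

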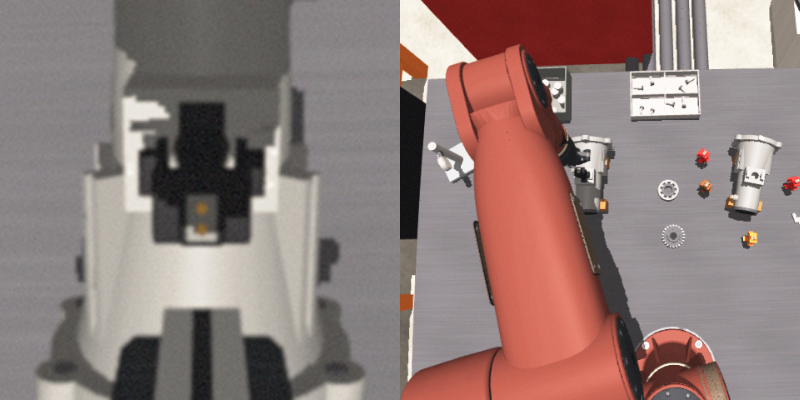

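The sensor is seated upright in the new port. The old port is empty, the loose items in view are undisturbed, and the gripper is clear, so I'm handing in.

```bash
python3 -c "
from workcell import robot
print(robot.hand_in())"
```

```text
the job is handed in; nothing more can be done
None
```

The sensor is out of the old housing (the right one, with the broken top ear) and snapped into the rebuilt housing's port on the left. I handed in at about 27 s of the 46 s; no verdict was reported.

- **Removal:** I pinched both tabs at 20 N. Readings showed about 2 N or less while drawing the sensor out.
- **Fitting:** I lowered it pinched into the new bore with no side load, released it, then pressed the flat top with shut fingers to 26.5 N. It stopped there as the seal went flat.
- **Hooks:** Both tabs look fully sprung out; the pads measure 40.0 mm over their outer faces. A light touch met the top 1.1 mm above the flat stop and 1.4 mm below where it stood before pressing, so it is hanging on its hooks.
- **Bench:** In the last top view the old port is empty and the bearing and gear look unmoved. The arm or the edge of the picture hid the wrench, screwdriver, drive flange and spray can, so I did not check those four at the end.
- **Off-target:** Two small alignment moves missed by 1 to 2 mm (one also turned the wrong way), corrected before gripping. The arm tilted up to 0.005 rad while pressing, also corrected.

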